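# Load a fresh tape cassette into the label printer

### The arm

A 6-joint arm with a two-finger parallel gripper is mounted at the origin on a cart in front of the work surface, level with it; the furniture and walls round the work are solid. World frame = base frame: x ahead of the robot, y to its left, z up, the work surface at z = 0. Lengths are in m, angles in rad, forces in N, time in s.
With the tool pointing down it reaches from about 0.35 to 0.775 m from the base axis. Payload 5.5 kg.
Tool frame: the origin (TCP) lies between the finger pads; the fingertips stand 8 mm ahead of it and the grasp point (between the pads) lies 11 mm behind it; z points along the fingers, y is the line along which they close (so a half turn about z gives the same grasp; the last joint's range is limited). The gripper opens to 85 mm and grips with 20 to 120 N. Pads are 22 mm wide; open, the fingers measure 114 mm over their backs; the gripper's body (76 mm by 85 mm) begins 54 mm behind the grasp point. The pads swing forward as they close: fully open they stand 13 mm farther back than shut.
Start: joints at [1.077, 0.313, 0.046, 1.304, 0, 1.431], TCP at [0.199, 0.539, 0.239] pointing down, gripper open.
Joint ranges: [-2.76, 2.76], [-0.86, 1.69], [-1.03, 1.26], [-2.2, 2.34], [-1.47, 1.5], [-3.14, 3.14]. Speed limits (rad/s): [2.57, 2.57, 3.14, 3.14, 3.14, 3.14].

### API

Orientations are given as a unit quaternion [w, x, y, z].
In Python, from workcell import status, vision, job gives the robot as it stands. The module is installed in compiled form; this text tells all that it offers.
- The arm moves only by the tool apply_moves, never from a script. Its argument "moves" is one flat list of numbers, 6 for each row, row after row: the shift along the world's x, y, z in units of 25 mm (1.0 is 25 mm), then the turn, a rotation vector about the world's x, y, z in rad. In form: [x, y, z, rx, ry, rz, x, y, z, rx, ry, rz, ...]. A call has 1 to 20 rows; each row is the pose to reach, as a shift and turn from the pose commanded when the call began; what a row does not reach only later rows make up. A row lasts 1/12 s, in which the tool goes at most 41.7 mm and 7.16 degrees, less where a joint would pass 70% of its speed; a pose out of reach is approached as far as the arm can. A call with a gripper value outside its range is refused whole. "claw" is the opening in per cent of the stroke, from 0 (shut) to 100 (fully open), set as the call begins (left out, the last holds). The fingers move at their own pace and stop on an object; "newtons" is the grip in N (left out, the last holds). Time passes only in rows, so rows that repeat a pose let the fingers close. It gives the time, the measured TCP pose, the force, the opening and the grip force at its end, in the units of the state.
- status.get_state(): the state, without advancing time (a new reading comes with each control period).
- vision.read_camera(name): name is "scene" or "side" or "wrist"; returns a dict with "image" (400x640x3 uint8, blue, green, red), "camera_matrix" (3x3 intrinsics, pixels), "camera_from_world" (4x4, takes a point from world to camera coordinates). Camera axes: x right, y down, z forward; pixel columns grow to the right and rows downward; lengths in m; the calibration is good to about 2 mm. The wrist camera is an equidistant fisheye: a pixel r from the principal point sees the ray r / f radians off the axis. A picture is of the moment at which its call begins. There is no depth.
- job.hand_in(): hands the job in; it is judged then, once.
The state is a dict: "clock": time; "joint_pos": joint angles; "qvel": joint speeds; "tau": joint torques, N m; "tcp_pos": TCP position; "orientation": TCP orientation; "wrist_force": force on the tool from outside, world axes, zero at the start; "ft_torque": the same for the moment, N m; "finger_gap": finger opening in m; "grip_force": force on a finger pad.
Only numpy, scipy, OpenCV 4.12 (cv2) and the standard library are available. Lean on these libraries where they do the work, as an engineer would, in place of code of your own. Each camera call takes 0.05 s, during which the arm holds its last target. There are 200 camera calls.

### The job

The label printer is out of tape: press its release button so that the lid springs fully open, then take the taller of the two cassettes out of the stand and lay it down flat on the free table, window side up. Let go, take it again across its width and lower it into the printer's bay, flat on the floor with its tape nose towards the front of the printer, then push the lid shut until it catches by itself. Leave the small cassette in the stand and the spent one on the table where they are.

Things in the scene. Friction and masses are not known exactly. Their poses are not given: they have to be found in the camera images.
- label_printer: grey desktop tape-label printer, fixed, 195 x 180 mm, deck 56 mm high; origin on the table directly below the centre of its cassette bay; x points to its rear (the hinge side), y to its left, z up. Its front (-x, display, keys, button) faces roughly to the robot
- button_top (a point): centre of the flat top of the black release key (22 mm in printer x, 36 mm in y) in the middle of the front deck, 66 mm above the table, 10 mm proud of the deck, 81 mm in front of the bay centre. Push straight down 5 to 6 mm; takes 1 to 3 N, then a hard stop; it springs back
- release_button (a joint): how far the release key is pressed (m): 0 up, 0.006 at its stop; past about 0.003 to 0.004 the hook inside lets the lid go
- printer_lid (a joint): lid angle (rad): 0 shut, 1.65 open at its stop, just past upright. A spring drives it open (2.5 N at the front edge when shut, less when open; a damper slows it) and keeps it there; the hook holds it shut. Pushed fully down (below about 0.01) it snaps under the hook, 5 N in all at the front edge, and stays at 0 to 0.02
- lid_hinge (a point): middle of the lid's hinge line, which runs along printer y, 62 mm behind the bay centre and 61 mm above the table
- lid_edge (a point): middle of the lid's free edge, on the outer face, 116 mm from the hinge (the outer face lies 9.5 mm off the hinge line's plane: on top when shut at 70 mm above the table, at the rear when open). The lid is 116 mm long and 124 mm wide along printer y
- bay_floor (a point): centre of the bay floor, 30 mm above the table. Four corner ribs, 12 mm high and flared at the top, leave 68 mm (printer x) by 52 mm (y) for the cassette; beside them the well, 88 mm (x) by 116 mm (y), 26 mm deep, is clear for fingers. A steel post at the rear keeps out a reversed cassette; the lid clears a seated one by 2 mm
- cassette_stand: dark steel stand, fixed, 72 x 124 mm; origin at the centre of its underside; two pockets side by side at y = +32 and -32 mm of its own frame, floors 4 mm high, side walls 23 mm high. Either pocket may hold the taller cassette
- cassette: the taller, fresh cassette: white block 64 x 48 x 20 mm, 50 to 80 g, with a tape nose on one 48 mm end. Origin at the block's centre; x towards the nose, y across the 48 mm width, z out of the window side. It starts in the stand nose up, window to the stand's -y, 68 mm high without the nose. The table between stand and printer (x 0.45 to 0.58, y -0.15 to -0.04) is free to lay it on
- cassette_nose (a point): end of the tape nose (18 mm wide, 14 thick, 8 long), on the cassette's x axis 40 mm from its origin
- small_cassette: small cassette, white, 46 x 48 x 20 mm, no nose, standing in the other pocket of the stand, 50 mm high; origin at its centre. It stays there
- spent_cassette: spent cassette, same size and shape as the fresh one, lying flat on the table behind the printer; origin at its centre. It stays there

How it is judged:
On the way, in this order (a step that is already met when the one before it is completed fails the run):
1. the lid stands sprung open at its stop (value of joint printer_lid above 1.5 rad), for 0.2 s.
2. the taller cassette lies flat on the table, window side up, let go (angle between cassette's own z axis and vertical below 0.12 rad and height (world z) of cassette below 0.016 m and contact force between cassette and the fingers below 0.05 N), for 0.2 s.
3. the cassette lies flat on the floor of the bay, nose to the front (angle between cassette's own z axis and vertical below 0.07 rad and horizontal distance between cassette and bay_floor below 0.006 m and z of cassette in the frame of label_printer below 0.044 m and x of cassette_nose in the frame of label_printer below -0.03 m), for 0.2 s.
At the end, for the whole second after the job is handed in: The taller cassette lies in the bay, flat within 4 degrees, within 6 mm of the bay centre, centre under 44 mm above the table, nose to the front; the lid is latched (below 0.04 rad), the button less than 2 mm down; the small and spent cassettes are within 30 mm of their start (all of step 3 and value of joint printer_lid below 0.04 rad and value of joint release_button below 0.002 m and linear speed of cassette below 0.02 m/s); the robot touches nothing.
It fails at once if the small cassette is moved from its pocket (distance of small_cassette from where it was at the start of the episode above 0.03 m).
It fails at once if the spent cassette is pushed about (distance of spent_cassette from where it was at the start of the episode above 0.03 m).
It also fails if it takes over 64 s, if anything falls off the work surface, if the arm or the gripper's body presses on something with over 40 N, if the wrist force passes 120 N, or if a joint passes its speed limit or range.

## Working session

There is one attempt and no reset: what is moved stays moved. The work goes in short steps, Python scripts to look and compute and a tool call to move; the robot and the scene stay as the last step left them, time stands still between calls to the robot, and variables do not carry over. Pictures are saved under pics/ and viewed, at most 13 in all, crops included, and the job is handed in when it is done.

Besides the shell and the picture viewer there is one more tool, called by a JSON object that holds its "api" and its "payload", one argument or row to a line. apply_moves: Moves the arm, as the interface text tells. Its arguments: {"type":"object","properties":{"moves":{"type":"array","items":{"type":"number"}},"claw":{"type":"number"},"newtons":{"type":"number"}},"required":["moves"]}

```bash
mkdir -p pics; cat > h.py <<'E'
import numpy as np, cv2
from workcell import status, vision, job
def snap(name,fn):
    d=vision.read_camera(name); cv2.imwrite('pics/'+fn+'.png',d['image']); np.savez('pics/'+fn+'.npz',K=d['camera_matrix'],T=d['camera_from_world']); return d
def ray(fn,u,v):
    d=np.load('pics/'+fn+'.npz');K=d['K'];T=d['T']
    r=np.linalg.solve(K,[u,v,1.]);R=T[:3,:3];return -R.T@T[:3,3],R.T@r
def onz(fn,u,v,z):
    o,r=ray(fn,u,v);return o+r*(z-o[2])/r[2]
def proj(fn,p):
    d=np.load('pics/'+fn+'.npz');q=d['K']@(d['T']@np.append(p,1))[:3];return q[:2]/q[2]
E
python3 - <<'E'
from h import *
for c in ('scene','side'):
    d=snap(c,c+'0'); T=d['camera_from_world'];print(c,d['camera_matrix'].tolist(),(-T[:3,:3].T@T[:3,3]).round(3),T[2,:3].round(2))
print(status.get_state())
E
```

```text
scene [[491.81159467319293, 0.0, 323.89770795861614], [0.0, 491.81159467319293, 204.32588815009768], [0.0, 0.0, 1.0]] [1.122 0.569 0.976] [-0.43 -0.52 -0.74]
side [[379.64513347926186, 0.0, 321.19619957158994], [0.0, 379.64513347926186, 193.1976778381086], [0.0, 0.0, 1.0]] [0.334 0.536 0.584] [ 0.32 -0.72 -0.61]
{'clock': 0.1, 'joint_pos': array([ 1.07737813e+00,  3.13884331e-01,  4.50774442e-02,  1.30360702e+00,
       -2.62490319e-05,  1.43119203e+00]), 'qvel': array([ 0.00074607, -0.00172057,  0.00218567,  0.00121507,  0.00020055,
        0.00147761]), 'tau': array([ 1.62685024e-03, -4.81722343e+01,  2.99246246e+01,  1.27291388e-02,
       -1.36856056e-04,  6.24088941e-06]), 'tcp_pos': array([0.19902645, 0.53897303, 0.23851515]), 'orientation': array([-2.39265828e-04,  1.75985576e-01,  9.84392413e-01, -7.72700371e-04]), 'wrist_force': array([ 0.26554724, -0.23703108,  0.01031314]), 'ft_torque': array([-0.00434637,  0.00057836,  0.00847635]), 'grip_force': 0.0, 'finger_gap': 0.08544744859713076}
```

View pics/scene0.png

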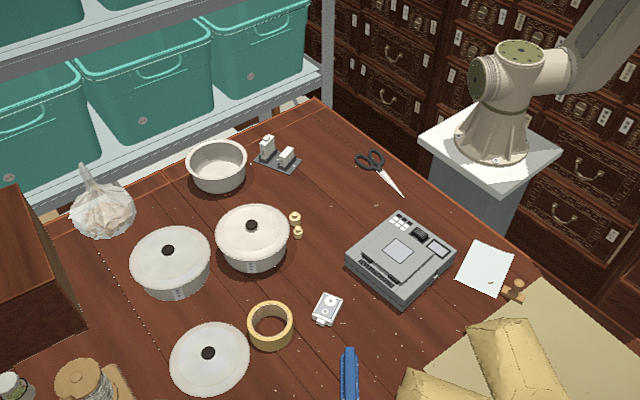

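View pics/side0.png

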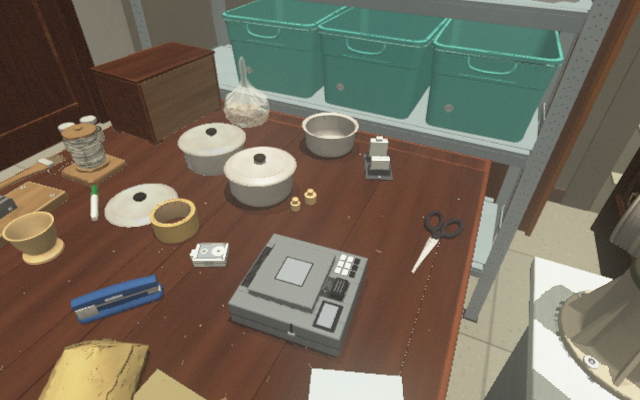

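The scene camera shows the printer at about (400,258) and the stand at about (278,158), with the tall cassette at (266,147) and the small one at (287,155). The spent cassette is at (327,309). In the side view the printer is at (300,290) and the stand at (378,160). I'll enlarge these crops next.

```bash
python3 - <<'E'
import cv2,numpy as np
def crop(f,x,y,w,h,s,step):
    im=cv2.resize(cv2.imread(f)[y:y+h,x:x+w],None,fx=s,fy=s,interpolation=cv2.INTER_CUBIC)
    for k in range(0,w,step): cv2.putText(im,str(x+k),(int(k*s),8),0,.3,(0,255,255),1); cv2.line(im,(int(k*s),8),(int(k*s),14),(0,255,255),1)
    for k in range(0,h,step): cv2.putText(im,str(y+k),(0,int(k*s)+3),0,.3,(0,255,0),1);cv2.line(im,(20,int(k*s)),(26,int(k*s)),(0,255,0),1)
    return im
a=crop('pics/scene0.png',335,200,133,110,3,10);b=crop('pics/side0.png',225,228,150,125,3,10)
c=crop('pics/scene0.png',248,128,60,50,6,10);d=crop('pics/side0.png',352,128,55,60,5,10)
o=np.zeros((600,800,3),np.uint8)
for im,x,y in((a,0,0),(b,350,0) if 0 else (d,400,0),(c,0,300)): 
    im=im[:600-y,:800-x];o[y:y+im.shape[0],x:x+im.shape[1]]=im
b=b[:300,:];bb=crop('pics/side0.png',225,228,150,125,2.6,10)[:290,:400];o[305:305+bb.shape[0],400:400+bb.shape[1]]=bb[:295]
cv2.imwrite('pics/m1.png',o)
E
```

```text
(no output)
```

View pics/m1.png

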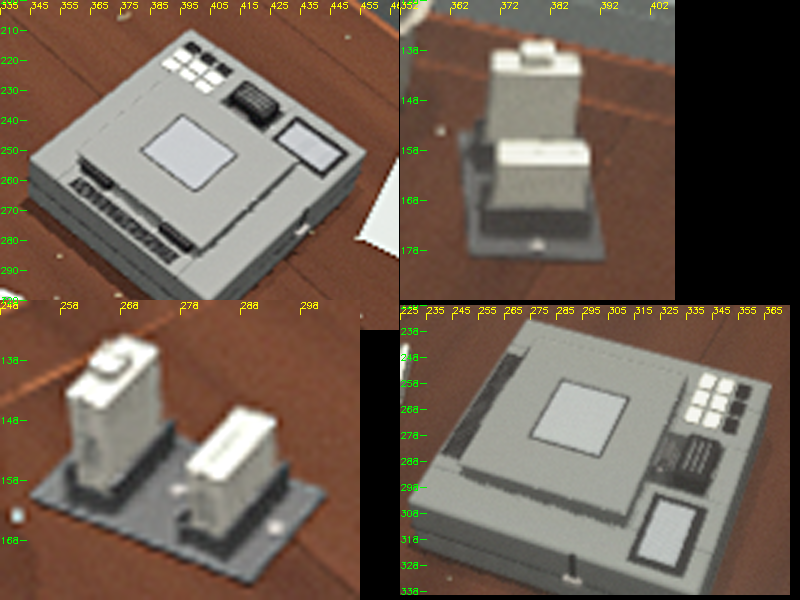

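```bash
cat > fit.py <<'E'
from h import *
from scipy.optimize import least_squares
def w(p,q): c,s=np.cos(p[2]),np.sin(p[2]); return np.array([p[0]+c*q[0]-s*q[1],p[1]+s*q[0]+c*q[1],q[2]])
def fit(obs,p0):
    f=lambda p:np.concatenate([proj(c,w(p,q(p) if callable(q) else q))-np.array(uv) for c,q,uv in obs])
    r=least_squares(f,p0,loss='soft_l1'); return r.x,f(r.x).reshape(-1,2)
E
python3 - <<'E'
from fit import *
S,D='scene0','side0'
print('btn',onz(S,421,232.3,.066),onz(D,339.2,285.7,.066))
L=.07
obs=[(S,(-.081,0,.066),(421,232.3)),(D,(-.081,0,.066),(339.2,285.7)),
(S,(.062,-.062,L),(361.7,251)),(S,(.062,.062,L),(401.7,282)),(S,(-.054,.062,L),(433.7,254)),
(D,(-.054,.062,L),(311.5,309)),(D,(.062,.062,L),(248,289.5)),(D,(.062,-.062,L),(273.8,244.5)),(D,(-.054,-.062,L),(334.6,256))]
for c,i,uv in((S,(0,-1),(399,210)),(S,(0,1),(456.7,250)),(S,(1,-1),(345,253.3)),(D,(1,-1),(275,233.8)),(D,(0,-1),(367.3,257.6)),(D,(1,1),(229.6,303))):
    obs.append((c,lambda p,i=i:(p[3]+.195*i[0],.09*i[1],.056),uv))
for y0 in (0,.3):
  x,r=fit(obs,[.55,.1,y0,-.1]);print(x,r.round(1).tolist())
for n,uv,z in(('b1',(253,160.5),.004),('b2',(289.7,175.2),.004),('b3',(302.5,160),.004),('top1',(259.3,143),.068),('top2',(263.8,145),.068),('top3',(274.7,136.3),.068),('top4',(269.7,133.8),.068),('nose',(266.7,138),.076)): print(n,onz(S,*uv,z).round(4))
for n,uv,z in(('b1',(366,179),.004),('b2',(393,179.6),.004),('f1',(370.4,142.4),.068),('f2',(388,143),.068),('nose',(379.6,137.6),.076),('sm1',(372,161),.05),('sm2',(390,161),.05)): print('side',n,onz(D,*uv,z).round(4))
print('spent',onz(S,327,309,.02))
E
```

```text
btn [0.47044963 0.14532221 0.066     ] [0.47280622 0.14242147 0.066     ]
[ 0.55321084  0.1519651   0.10012749 -0.11134116] [[-1.1, 0.1], [-0.2, 0.7], [-1.4, -0.9], [0.7, 0.8], [0.8, -1.3], [-0.1, 0.7], [-2.0, 0.1], [3.1, -4.5], [0.2, -0.7], [-0.8, -1.6], [1.2, -0.6], [-0.3, -1.2], [-1.9, -0.7], [0.9, 0.2], [-2.6, 1.4]]
[ 0.55321083  0.1519651   0.10012737 -0.11134115] [[-1.1, 0.1], [-0.2, 0.7], [-1.4, -0.9], [0.7, 0.8], [0.8, -1.3], [-0.1, 0.7], [-2.0, 0.1], [3.1, -4.5], [0.2, -0.7], [-0.8, -1.6], [1.2, -0.6], [-0.3, -1.2], [-1.9, -0.7], [0.9, 0.2], [-2.6, 1.4]]
b1 [ 0.6114 -0.3742  0.004 ]
b2 [ 0.5643 -0.2588  0.004 ]
b3 [ 0.4977 -0.2866  0.004 ]
top1 [ 0.5911 -0.3616  0.068 ]
top2 [ 0.5861 -0.3467  0.068 ]
top3 [ 0.5405 -0.3586  0.068 ]
top4 [ 0.5453 -0.3766  0.068 ]
nose [ 0.5675 -0.3584  0.076 ]
side b1 [ 0.5608 -0.2596  0.004 ]
side b2 [ 0.4956 -0.2886  0.004 ]
side f1 [ 0.5823 -0.3392  0.068 ]
side f2 [ 0.5384 -0.3575  0.068 ]
side nose [ 0.5644 -0.3616  0.076 ]
side sm1 [ 0.5558 -0.28    0.05  ]
side sm2 [ 0.5135 -0.3009  0.05  ]
spent [0.75881598 0.1450338  0.02      ]
```

The printer is at about (0.553, 0.152) with yaw 0.10. The stand is at about (0.555, -0.330) with yaw 0.40. The tall cassette is in the -y pocket at (0.567, -0.360), and the button is at (0.472, 0.144). I'll move above the button with the claw shut.

{"api": "apply_moves", "payload": {
  "moves": [2, -3, 0, 0, 0, 0.1, 4, -6, 0, 0, 0, 0.2, 6, -9, -1, 0, 0, 0.3, 8, -12, -2, 0, 0, 0.4, 10.78, -15.82, -4.74, 0, 0, 0.453, 10.78, -15.82, -4.74, 0, 0, 0.453, 10.78, -15.82, -4.74, 0, 0, 0.453, 10.78, -15.82, -4.74, 0, 0, 0.453, 10.78, -15.82, -4.74, 0, 0, 0.453, 10.78, -15.82, -4.74, 0, 0, 0.453, 10.78, -15.82, -4.74, 0, 0, 0.453, 10.78, -15.82, -4.74, 0, 0, 0.453, 10.78, -15.82, -4.74, 0, 0, 0.453, 10.78, -15.82, -4.74, 0, 0, 0.453, 10.78, -15.82, -4.74, 0, 0, 0.453, 10.78, -15.82, -4.74, 0, 0, 0.453, 10.78, -15.82, -4.74, 0, 0, 0.453],
  "claw": 0,
  "newtons": 40
}}

```text
clock: 1.52
tcp_pos: [0.4682, 0.1451, 0.1213]
orientation: [0.0, -0.051, 0.999, 0.0]
wrist_force: [0.3, 0.5, 0.2]
finger_gap: -0.0002
grip_force: 0.0
```

{"api": "apply_moves", "payload": {
  "moves": [0, 0, -1, 0, 0, 0, 0, 0, -1.6, 0, 0, 0, 0, 0, -1.75, 0, 0, 0, 0, 0, -1.85, 0, 0, 0, 0, 0, -1.95, 0, 0, 0, 0, 0, -2.02, 0, 0, 0, 0, 0, -2.06, 0, 0, 0, 0, 0, -2.06, 0, 0, 0]
}}

```text
clock: 2.18
tcp_pos: [0.4693, 0.1443, 0.07]
orientation: [0.001, -0.05, 0.999, 0.0]
wrist_force: [-1.2, 1.0, 2.1]
finger_gap: 0.0003
grip_force: 1.1
```

{"api": "apply_moves", "payload": {
  "moves": [0, 0, -0.06, 0, 0, 0, 0, 0, -0.12, 0, 0, 0, 0, 0, -0.12, 0, 0, 0, 0, 0, -0.12, 0, 0, 0]
}}

```text
clock: 2.52
tcp_pos: [0.4695, 0.1442, 0.0679]
orientation: [0.001, -0.05, 0.999, 0.0]
wrist_force: [-4.0, 1.0, 12.4]
finger_gap: -0.0
grip_force: 6.2
```

```bash
python3 - <<'E'
from h import *
a=snap('scene','s1')['image'][130:330,300:500];b=snap('side','d1')['image'][180:380,200:400]
cv2.imwrite('pics/m2.png',np.hstack([cv2.resize(i,(400,400)) for i in (a,b)]))
E
```

```text
(no output)
```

View pics/m2.png

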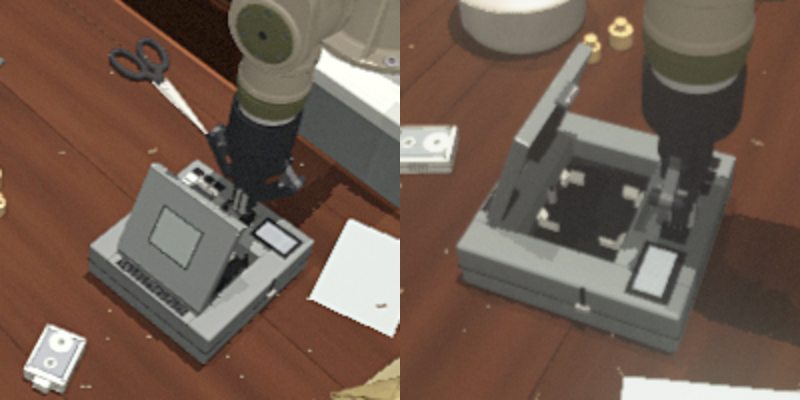

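The lid has swung open and the bay is visible at about (600,200) in the side crop. The fingers stand on the key, near the front of the bay. I'll back off upwards now, then travel to the stand.

{"api": "apply_moves", "payload": {
  "moves": [-0.3, 0, 1, 0, 0, 0, -0.8, 0, 2.5, 0, 0, 0, -0.8, 0, 4, 0, 0, 0, -0.8, 0, 5.5, 0, 0, 0]
}}

```text
clock: 2.95
tcp_pos: [0.4477, 0.1436, 0.2051]
orientation: [-0.0, -0.049, 0.999, -0.0]
wrist_force: [1.7, 0.4, -0.1]
finger_gap: -0.0003
grip_force: 0.0
```

```bash
python3 - <<'E'
from h import *
for uv in ((247,165),(240,185),(230,190)):
  print('pot',onz('scene0',*uv,.07).round(3),onz('scene0',*uv,.0).round(3))
print('shelf post base?',onz('scene0',318,97,0).round(3),onz('scene0',245,130,0).round(3))
E
```

```text
pot [ 0.668 -0.305  0.07 ] [ 0.633 -0.373  0.   ]
pot [ 0.724 -0.253  0.07 ] [ 0.693 -0.317  0.   ]
pot [ 0.753 -0.254  0.07 ] [ 0.725 -0.317 -0.   ]
shelf post base? [ 0.266 -0.505  0.   ] [ 0.552 -0.51   0.   ]
```

{"api": "apply_moves", "payload": {
  "moves": [0.5, -1.6, 0, 0, 0, -0.1, 1, -3.2, 0, 0, 0, -0.2, 1.2, -4.8, 0, 0, 0, -0.3, 1.6, -6.4, 0, 0, 0, -0.4, 2, -8, 0, 0, 0, -0.5, 2.4, -9.6, 0, 0, 0, -0.6, 2.8, -11.2, 0, 0, 0, -0.7, 3.2, -12.8, 0, 0, 0, -0.8, 3.6, -14.4, 0, 0, 0, -0.9, 4, -16, 0, 0, 0, -1.0, 4.3, -17.6, 0, 0, 0, -1.1, 4.6, -19, 0, 0, 0, -1.2, 4.74, -20.14, -0.92, 0, 0, -1.27, 4.74, -20.14, -0.92, 0, 0, -1.27, 4.74, -20.14, -0.92, 0, 0, -1.27, 4.74, -20.14, -0.92, 0, 0, -1.27],
  "claw": 100
}}

```text
clock: 4.28
tcp_pos: [0.5667, -0.3592, 0.1802]
orientation: [-0.001, 0.552, 0.834, 0.0]
wrist_force: [-0.7, 1.2, 0.4]
finger_gap: 0.0856
grip_force: 0.0
```

```bash
python3 - <<'E'
from h import *
d=snap('wrist','w1');s=snap('scene','s2')['image'];k=snap('side','d2')['image']
print(d['camera_matrix'].tolist(),d['camera_from_world'].round(4).tolist())
o=np.zeros((500,800,3),np.uint8);o[:250,:400]=cv2.resize(s[130:330,240:560],(400,250));o[250:,:400]=cv2.resize(k[80:330,120:520],(400,250))
o[:250,400:]=cv2.resize(d['image'],(400,250))
cv2.imwrite('pics/m3.png',cv2.resize(d['image'],(800,500)));cv2.imwrite('pics/m3b.png',o)
E
```

```text
[[309.70691628693146, 0.0, 316.6938814129135], [0.0, 309.70691628693146, 197.64591742545562], [0.0, 0.0, 1.0]] [[0.9203, 0.3913, -0.0009, -0.3815], [0.3745, -0.8803, 0.2912, -0.5483], [0.1131, -0.2683, -0.9567, 0.1621], [0.0, 0.0, 0.0, 1.0]]
```

View pics/m3.png

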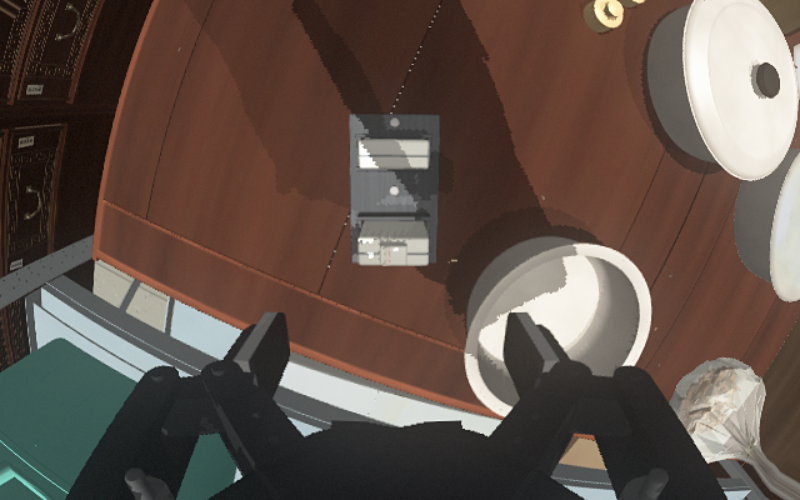

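The wrist view shows the stand at about (394,190). The tall cassette is at (393,245) with its nose at (392,252), and its visible face is plain, so the window faces -y. The pot's left rim is at about (468,330).

```bash
cat >> h.py <<'E'
def wray(fn,u,v):
    d=np.load('pics/'+fn+'.npz');K=d['K'];T=d['T'];x=(u-K[0,2])/K[0,0];y=(v-K[1,2])/K[1,1];r=np.hypot(x,y)
    k=np.sin(r)/r if r>1e-9 else 1.;c=np.array([x*k,y*k,np.cos(r)]);R=T[:3,:3];return -R.T@T[:3,3],R.T@c
def wonz(fn,u,v,z):
    o,r=wray(fn,u,v);return o+r*(z-o[2])/r[2]
E
python3 - <<'E'
from h import *
for n,u,v,z in(('b',349,114,.004),('b',439,116,.004),('b',435,264,.004),('L',357,238,.068),('R',430,238,.068),('R2',430,264,.068),('L2',355,266,.068),('nose',392,252,.076),('pot',466,340,.075),('pot',490,272,.075)):
    print(n,wonz('w1',u*.8,v*.8,z).round(4))
E
```

```text
b [ 0.4977 -0.2903  0.004 ]
b [ 0.5638 -0.264   0.004 ]
b [ 0.6114 -0.3778  0.004 ]
L [ 0.5411 -0.3634  0.068 ]
R [ 0.5856 -0.3444  0.068 ]
R2 [ 0.5931 -0.361   0.068 ]
L2 [ 0.547  -0.3823  0.068 ]
nose [ 0.5653 -0.3609  0.076 ]
pot [ 0.6403 -0.4017  0.075 ]
pot [ 0.6316 -0.3484  0.075 ]
```

{"api": "apply_moves", "payload": {
  "moves": [0, -0.08, -0.5, 0, 0, 0, 0, -0.08, -1.5, 0, 0, 0, 0, -0.08, -2.5, 0, 0, 0, 0, -0.08, -3.5, 0, 0, 0, 0, -0.08, -4.4, 0, 0, 0, 0, -0.08, -5.1, 0, 0, 0, 0, -0.08, -5.6, 0, 0, 0, 0, -0.08, -5.72, 0, 0, 0, 0, -0.08, -5.72, 0, 0, 0],
  "claw": 78
}}

```text
clock: 5.18
tcp_pos: [0.5671, -0.3602, 0.0377]
orientation: [-0.0, 0.552, 0.834, 0.0]
wrist_force: [0.1, 1.0, 0.2]
finger_gap: 0.0663
grip_force: 0.0
```

{"api": "apply_moves", "payload": {
  "moves": [0, 0, 0, 0, 0, 0, 0, 0, 0, 0, 0, 0, 0, 0, 0, 0, 0, 0, 0, 0, 0, 0, 0, 0, 0, 0, 0, 0, 0, 0, 0, 0, 0, 0, 0, 0],
  "claw": 30,
  "newtons": 35
}}

```text
clock: 5.68
tcp_pos: [0.5677, -0.3623, 0.0398]
orientation: [0.001, 0.553, 0.833, -0.0]
wrist_force: [-3.2, 0.2, 6.4]
finger_gap: 0.0475
grip_force: 37.5
```

{"api": "apply_moves", "payload": {
  "moves": [0, 0, 1, 0, 0, 0, 0, 0, 2.2, 0, 0, 0, 0, 0, 3.6, 0, 0, 0, 0, 0, 4.9, 0, 0, 0, -0.3, 1.2, 4.9, 0, 0, 0.12, -0.6, 2.4, 4.9, 0, 0, 0.24, -0.9, 3.6, 4.9, 0, 0, 0.36, -1.2, 4.8, 4.9, 0, 0, 0.48, -1.5, 6, 4.9, 0, 0, 0.6, -1.8, 7.2, 4.9, 0, 0, 0.72, -2.1, 8.3, 4.9, 0, 0, 0.84, -2.4, 9.2, 4.9, 0, 0, 0.96, -2.6, 10, 4.9, 0, 0, 1.08, -2.68, 10.48, 4.9, 0, 0, 1.2, -2.68, 10.48, 4.9, 0, 0, 1.27, -2.68, 10.48, 4.9, 0, 0, 1.27]
}}

```text
clock: 7.02
tcp_pos: [0.5005, -0.0986, 0.161]
orientation: [0.001, -0.051, 0.999, -0.0]
wrist_force: [0.2, 0.6, -0.4]
finger_gap: 0.048
grip_force: 37.5
```

{"api": "apply_moves", "payload": {
  "moves": [0, 0, 0, 0.011, -0.112, 0, 0, 0, -0.3, 0.023, -0.225, 0, 0, 0, -0.6, 0.034, -0.337, 0, 0, 0, -1, 0.045, -0.45, 0, 0, 0, -1.4, 0.057, -0.562, 0, 0, 0, -1.8, 0.068, -0.674, 0, 0, 0, -2.2, 0.079, -0.787, 0, 0, 0, -2.6, 0.09, -0.9, 0, 0, 0, -3, 0.102, -1.012, 0, 0, 0, -3.5, 0.113, -1.124, 0, 0, 0, -4, 0.113, -1.124, 0, 0, 0, -4, 0.113, -1.124, 0, 0, 0, -4, 0.113, -1.124, 0]
}}

```text
clock: 8.1
tcp_pos: [0.5796, -0.2086, 0.1316]
orientation: [0.515, -0.053, 0.854, 0.045]
wrist_force: [0.3, -0.4, -0.6]
finger_gap: 0.0477
grip_force: 37.6
```

```bash
python3 - <<'E'
from h import *
s=snap('scene','s3')['image'];k=snap('side','d3')['image']
o=np.hstack([cv2.resize(s[120:320,260:460],(400,400)),cv2.resize(k[130:330,260:460],(400,400))]);cv2.imwrite('pics/m4.png',o)
print(status.get_state()['joint_pos'])
E
```

```text
[-0.84751249  0.23075226 -1.02455598 -0.48019428  0.83827536 -0.60291952]
```

View pics/m4.png

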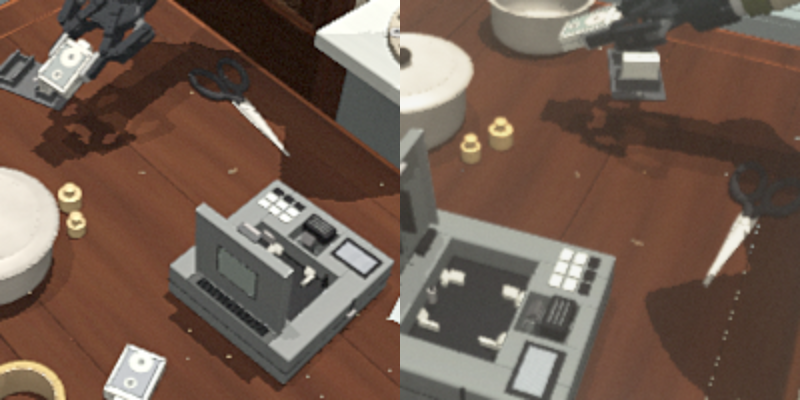

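The tilt towards the robot ran into the elbow limit (j3 = -1.03), so the arm drifted to (0.58,-0.21,0.13) with the cassette held near scene crop (65,60), window up. I'll undo the tilt and lean sideways instead.

{"api": "apply_moves", "payload": {
  "moves": [0, 0, 0.3, -0.011, 0.112, 0, 0, 0, 0.6, -0.023, 0.225, 0, 0, 0, 0.9, -0.034, 0.337, 0, 0, 0, 1.2, -0.045, 0.45, 0, 0, 0, 1.5, -0.057, 0.562, 0, 0, 0, 1.8, -0.068, 0.674, 0, 0, 0, 2, -0.079, 0.787, 0, 0, 0, 2, -0.09, 0.9, 0, 0, 0, 2, -0.102, 1.012, 0, 0, 0, 2, -0.113, 1.124, 0, 0, 0, 2, -0.113, 1.124, 0, 0, 0, 2, -0.113, 1.124, 0]
}}

```text
clock: 9.2
tcp_pos: [0.5801, -0.2034, 0.1809]
orientation: [-0.026, -0.051, 0.998, 0.024]
wrist_force: [0.3, 0.1, -0.6]
finger_gap: 0.0478
grip_force: 37.6
```

```bash
python3 - <<'E'
from workcell import status
s=status.get_state();print(s['joint_pos'],s['tcp_pos'],s['orientation'])
E
```

```text
[-0.47473214  0.46803715  0.12986088  1.30152467  0.01467784 -0.5763866 ] [ 0.58007909 -0.20335336  0.18088836] [-0.02611635 -0.05052137  0.99810188  0.02362539]
```

```bash
python3 - <<'E'
from scipy.spatial.transform import Rotation as R
import numpy as np
from workcell import status
s=status.get_state();q=s['orientation'];A=R.from_quat(np.r_[q[1:],q[0]])
y=2.79;D=R.from_matrix(np.c_[[np.sin(y),-np.cos(y),0],[np.cos(y),np.sin(y),0],[0,0,-1]])
print((D*A.inv()).as_rotvec(),A.as_matrix()[:,2], (np.array([.555,-.07,.18])-s['tcp_pos'])/.025)
E
```

```text
Traceback (most recent call last):
  File "scipy/spatial/transform/_rotation.pyx", line 1143, in scipy.spatial.transform._rotation.Rotation.from_matrix
ValueError: Non-positive determinant (left-handed or null coordinate frame) in rotation matrix 0: [[ 0.34439347 -0.9388254   0.        ]
 [ 0.9388254   0.34439347  0.        ]
 [ 0.          0.         -1.        ]].
```

```bash
cat > orient.py <<'E'
from scipy.spatial.transform import Rotation as R
import numpy as np
from workcell import status
def go(yaw,pos,pre=None):
    s=status.get_state();q=s['orientation'];A=R.from_quat(np.r_[q[1:],q[0]])
    D=R.from_matrix(np.c_[[-np.sin(yaw),np.cos(yaw),0],[np.cos(yaw),np.sin(yaw),0],[0,0,-1]])
    if pre is not None: D=R.from_rotvec(pre)*D
    print('rv',(D*A.inv()).as_rotvec().round(3),'tz',A.as_matrix()[:,2].round(3),'shift',((np.array(pos)-s['tcp_pos'])/.025).round(2),s['tcp_pos'].round(4),s['joint_pos'].round(3))
E
python3 -c "
from orient import *
go(2.79,[.555,-.07,.18])"
```

```text
rv [-0.009 -0.074  1.118] tz [-0.055  0.045 -0.998] shift [-1.    5.33 -0.04] [ 0.5801 -0.2034  0.1809] [-0.475  0.468  0.13   1.302  0.015 -0.576]
```

{"api": "apply_moves", "payload": {
  "moves": [-0.1, 0.6, 0, -0.001, -0.007, 0.112, -0.2, 1.2, 0, -0.002, -0.015, 0.224, -0.3, 1.8, 0, -0.003, -0.022, 0.335, -0.4, 2.4, 0, -0.004, -0.03, 0.447, -0.5, 3, 0, -0.005, -0.037, 0.559, -0.6, 3.6, 0, -0.005, -0.044, 0.671, -0.7, 4.2, 0, -0.006, -0.052, 0.783, -0.8, 4.8, 0, -0.007, -0.059, 0.894, -0.9, 5.2, 0, -0.008, -0.067, 1.006, -1, 5.33, 0, -0.009, -0.074, 1.118, -1, 5.33, 0, -0.009, -0.074, 1.118, -1, 5.33, 0, -0.009, -0.074, 1.118]
}}

```text
clock: 10.2
tcp_pos: [0.5527, -0.0711, 0.182]
orientation: [0.002, -0.571, 0.821, 0.0]
wrist_force: [0.5, -0.1, -0.1]
finger_gap: 0.0477
grip_force: 37.6
```

{"api": "apply_moves", "payload": {
  "moves": [0, 0, 0, 0.094, -0.034, 0, 0, 0, 0, 0.188, -0.069, 0, 0, 0, 0, 0.282, -0.103, 0, 0, 0, 0, 0.376, -0.138, 0, 0, 0, 0, 0.47, -0.172, 0, 0, 0, 0, 0.563, -0.206, 0, 0, 0, 0, 0.657, -0.241, 0, 0, 0, 0, 0.751, -0.275, 0, 0, 0, 0, 0.845, -0.31, 0, 0, 0, 0, 0.939, -0.344, 0, 0, 0, 0, 0.939, -0.344, 0]
}}

```text
clock: 11.12
tcp_pos: [0.5523, -0.0735, 0.1776]
orientation: [0.394, -0.496, 0.721, 0.279]
wrist_force: [0.4, 0.7, -2.3]
finger_gap: 0.0476
grip_force: 37.6
```

```bash
python3 -c "
from orient import *
go(2.79,[.555,-.07,.06],[.939,-.344,0])"
```

```text
rv [-0.011 -0.007  0.008] tz [ 0.292  0.794 -0.533] shift [ 0.11  0.14 -4.7 ] [ 0.5523 -0.0735  0.1776] [-0.723  0.552 -0.143  1.398  0.908 -2.187]
```

{"api": "apply_moves", "payload": {
  "moves": [0.1, 0.14, -1, 0, 0, 0, 0.1, 0.14, -2, 0, 0, 0, 0.1, 0.14, -3, 0, 0, 0, 0.1, 0.14, -4, 0, 0, 0, 0.1, 0.14, -4.8, 0, 0, 0, 0.1, 0.14, -5.3, 0, 0, 0, 0.1, 0.14, -5.3, 0, 0, 0]
}}

```text
clock: 11.7
tcp_pos: [0.5556, -0.0675, 0.0472]
orientation: [0.393, -0.501, 0.72, 0.276]
wrist_force: [-0.0, 0.6, 0.2]
finger_gap: 0.0478
grip_force: 37.6
```

```bash
python3 - <<'E'
from orient import *
go(2.79,[.555,-.07,.03],[.939,-.344,0])
from h import *
s=snap('scene','s4')['image'];k=snap('side','d4')['image']
o=np.hstack([cv2.resize(s[120:270,270:420],(400,400)),cv2.resize(k[130:330,260:460],(400,400))]);cv2.imwrite('pics/m5.png',o)
E
```

```text
rv [-0.003 -0.003  0.002] tz [ 0.29   0.791 -0.538] shift [-0.02 -0.1  -0.69] [ 0.5556 -0.0675  0.0472] [-0.709  0.704 -0.245  1.123  0.91  -2.173]
```

View pics/m5.png

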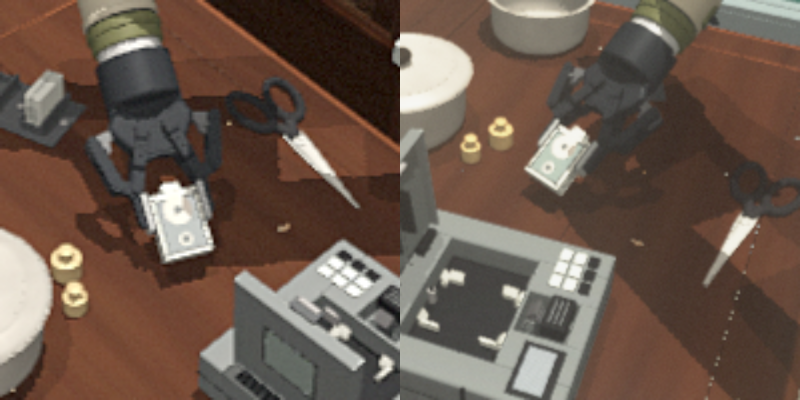

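The cassette is held above the table, window up, at scene crop (180,225). The nose points towards the gripper. Next I'll lower it to the table.

{"api": "apply_moves", "payload": {
  "moves": [0, 0, -0.3, 0, 0, 0, 0, 0, -0.5, 0, 0, 0, 0, 0, -0.62, 0, 0, 0, 0, 0, -0.7, 0, 0, 0, 0, 0, -0.76, 0, 0, 0, 0, 0, -0.8, 0, 0, 0, 0, 0, -0.8, 0, 0, 0]
}}

```text
clock: 12.38
tcp_pos: [0.5562, -0.0679, 0.0286]
orientation: [0.394, -0.501, 0.719, 0.275]
wrist_force: [0.1, 0.1, -0.5]
finger_gap: 0.0476
grip_force: 37.6
```

{"api": "apply_moves", "payload": {
  "moves": [0, 0, -0.06, 0, 0, 0, 0, 0, -0.12, 0, 0, 0, 0, 0, -0.18, 0, 0, 0, 0, 0, -0.18, 0, 0, 0]
}}

```text
clock: 12.72
tcp_pos: [0.5565, -0.068, 0.0258]
orientation: [0.396, -0.5, 0.719, 0.276]
wrist_force: [-5.0, -2.1, 9.9]
finger_gap: 0.0477
grip_force: 38.8
```

{"api": "apply_moves", "payload": {
  "moves": [0, 0, 0.08, 0, 0, 0, 0, 0, 0.08, 0, 0, 0]
}}

```text
clock: 12.88
tcp_pos: [0.5563, -0.0682, 0.0265]
orientation: [0.394, -0.501, 0.719, 0.275]
wrist_force: [-0.6, -0.0, -0.2]
finger_gap: 0.0476
grip_force: 37.7
```

{"api": "apply_moves", "payload": {
  "moves": [0, 0, 0, 0, 0, 0, 0, 0, 0, 0, 0, 0, 0, 0, 0, 0, 0, 0, 0, 0, 0, 0, 0, 0, 0, 0, 0, 0, 0, 0, 0, 0, 0, 0, 0, 0],
  "claw": 100
}}

```text
clock: 13.38
tcp_pos: [0.5562, -0.0678, 0.0261]
orientation: [0.394, -0.501, 0.719, 0.275]
wrist_force: [-0.7, 0.5, 0.0]
finger_gap: 0.0851
grip_force: 0.0
```

```bash
python3 - <<'E'
from h import *
s=snap('scene','s5')['image'];k=snap('side','d5')['image']
o=np.hstack([cv2.resize(s[150:250,290:390],(400,400),interpolation=cv2.INTER_CUBIC),cv2.resize(k[160:260,300:400],(400,400),interpolation=cv2.INTER_CUBIC)]);cv2.imwrite('pics/m6.png',o)
E
```

```text
(no output)
```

View pics/m6.png

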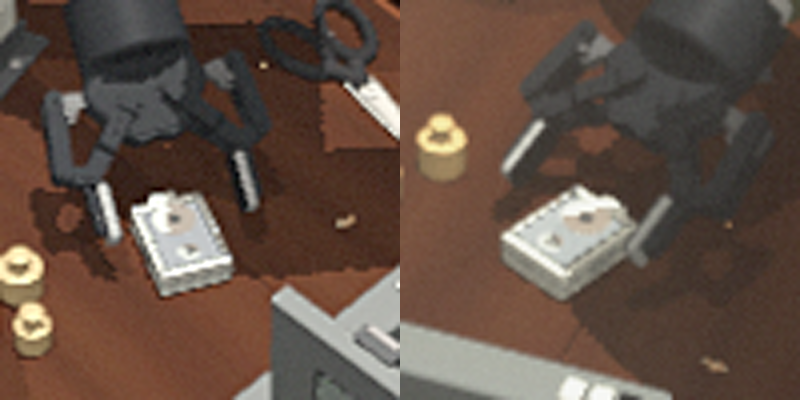

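The cassette lies flat on the table, window up, at scene crop (182,240). Its nose still points towards the gripper, at (165,198).

```bash
python3 - <<'E'
from fit import *
b=lambda x,y:(x,y,.02)
obs=[('scene0',b(.032,.024*s),uv) for s,uv in ((-1,(340,198.3)),(1,(323,202)))]
obs=[]
N,F=.032,-.032
# nose end near gripper; candidates for +-y by labelling
sc={(1,1):(340,198.3),(1,-1):(323,202),(-1,1):(348,215.5),(-1,-1):(329.5,220)}
for sg in(1,-1):
  o=[('s5',b(.032*i,.024*j*sg),uv) for (i,j),uv in sc.items()]+[('d5',b(-.032,-.024*sg),(325.5,220)),('d5',b(-.032,.024*sg),(340.5,229.5)),('d5',b(.032,-.024*sg),(345.8,207))]
  x,r=fit(o,[.56,-.08,-1.9]);print(sg,x,abs(r).max(),r.round(1).tolist())
E
python3 -c "
from orient import *
go(2.79,[.555,-.07,.03])"
```

```text
1 [ 0.57091779 -0.08444414 -2.54625676] 33.40023370751635 [[-18.1, -0.3], [16.3, -0.1], [-33.4, -0.2], [3.0, -0.4], [-0.6, 0.3], [-19.1, -22.8], [7.1, 10.6]]
-1 [ 0.55241014 -0.07173551 -1.95222918] 1.3677642687796947 [[0.5, -0.7], [0.3, -0.6], [0.4, -0.5], [1.1, -1.0], [-0.9, -1.2], [-0.6, 0.1], [-1.4, -0.5]]
rv [-0.942  0.346  0.002] tz [ 0.292  0.791 -0.537] shift [-0.05 -0.09  0.15] [ 0.5562 -0.0679  0.0262] [-0.71   0.735 -0.252  1.084  0.911 -2.176]
```

{"api": "apply_moves", "payload": {
  "moves": [-0.3, -0.8, 0.55, 0, 0, 0, -0.6, -1.6, 1.1, 0, 0, 0, -0.7, -2.2, 2, 0, 0, 0, -0.7, -2.4, 3.2, 0, 0, 0, -0.6, -2.2, 4.2, -0.1, 0.035, 0, -0.5, -2, 5, -0.2, 0.07, 0, -0.4, -1.7, 5, -0.3, 0.11, 0, -0.3, -1.4, 5, -0.4, 0.147, 0, -0.2, -1.1, 5, -0.5, 0.183, 0, -0.15, -0.8, 5, -0.6, 0.22, 0, -0.15, -0.5, 5, -0.7, 0.257, 0, -0.15, -0.3, 5, -0.8, 0.293, 0, -0.15, -0.15, 5, -0.9, 0.33, -0.02, -0.15, -0.15, 5, -0.942, 0.346, -0.03, -0.15, -0.15, 5, -0.942, 0.346, -0.03, -0.15, -0.15, 5, -0.942, 0.346, -0.03]
}}

```text
clock: 14.82
tcp_pos: [0.5524, -0.0706, 0.1512]
orientation: [0.005, -0.562, 0.827, -0.005]
wrist_force: [0.3, -1.2, 0.1]
finger_gap: 0.0855
grip_force: 0.0
```

```bash
python3 - <<'E'
from h import *
d=snap('wrist','w2');im=d['image']
cv2.imwrite('pics/m7.png',cv2.resize(im[20:270,170:490],(800,625),interpolation=cv2.INTER_CUBIC)[:600])
from orient import *
go(2.76,[.5524,-.0717,.02])
E
```

```text
rv [ 0.004  0.014 -0.004] tz [ 0.014 -0.004 -1.   ] shift [ 0.01 -0.01 -5.24] [ 0.5523 -0.0715  0.151 ] [-0.273  0.309 -0.181  1.067 -0.    -1.466]
```

View pics/m7.png

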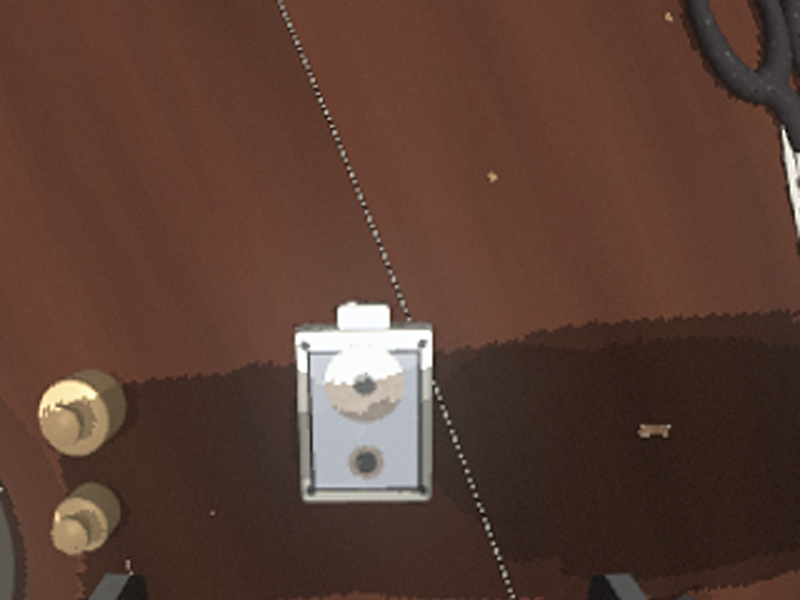

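The wrist view shows the cassette with top corners at about (297,328), (434,325), (432,498) and (303,500), and its nose at (364,315).

```bash
python3 - <<'E'
from h import *
P=[wonz('w2',170+x/2.5,20+y/2.5,.02) for x,y in((297,328),(434,325),(432,498),(303,500))]
P=np.array(P);print(P.round(4),P.mean(0).round(4));n=(P[0]+P[1]-P[2]-P[3]);print(np.arctan2(n[1],n[0]),np.linalg.norm(n)/2)
y=P[0]-P[1]+P[3]-P[2];print(np.arctan2(y[1],y[0]),np.linalg.norm(y)/2)
E
```

```text
[[ 0.5638 -0.1122  0.02  ]
 [ 0.5193 -0.0959  0.02  ]
 [ 0.5419 -0.0364  0.02  ]
 [ 0.5865 -0.0528  0.02  ]] [ 0.5529 -0.0743  0.02  ]
-1.9343963301551526 0.06366212980674035
-0.35174853948035756 0.047414189915775305
```

{"api": "apply_moves", "payload": {
  "moves": [0, -0.07, -1, 0.004, 0.014, 0.008, 0, -0.07, -2, 0.004, 0.014, 0.008, 0, -0.07, -3, 0.004, 0.014, 0.008, 0, -0.07, -4, 0.004, 0.014, 0.008, 0, -0.07, -4.8, 0.004, 0.014, 0.008, 0, -0.07, -5.3, 0.004, 0.014, 0.008, 0, -0.07, -5.55, 0.004, 0.014, 0.008, 0, -0.07, -5.64, 0.004, 0.014, 0.008, 0, -0.07, -5.64, 0.004, 0.014, 0.008],
  "claw": 85
}}

```text
clock: 15.62
tcp_pos: [0.5522, -0.0742, 0.0099]
orientation: [-0.001, -0.564, 0.826, 0.0]
wrist_force: [-0.3, 0.4, 0.6]
finger_gap: 0.073
grip_force: 0.0
```

{"api": "apply_moves", "payload": {
  "moves": [0, 0, 0, 0, 0, 0, 0, 0, 0, 0, 0, 0, 0, 0, 0, 0, 0, 0, 0, 0, 0, 0, 0, 0, 0, 0, 0, 0, 0, 0, 0, 0, 0, 0, 0, 0],
  "claw": 30,
  "newtons": 35
}}

```text
clock: 16.12
tcp_pos: [0.5536, -0.0738, 0.0115]
orientation: [0.0, -0.565, 0.825, -0.002]
wrist_force: [0.3, -0.9, 6.0]
finger_gap: 0.0473
grip_force: 37.4
```

```bash
python3 -c "
from orient import *
go(2.772,[.5532,.152,.15])"
```

```text
rv [0.002 0.002 0.001] tz [ 0.002 -0.002 -1.   ] shift [-0.01  9.03  5.54] [ 0.5536 -0.0738  0.0115] [-0.275  0.452 -0.349  0.767 -0.002 -1.476]
```

{"api": "apply_moves", "payload": {
  "moves": [0, 0, 1, 0, 0, 0, 0, 0, 2.4, 0, 0, 0, 0, 0, 3.9, 0, 0, -0.05, 0, 0, 5.2, 0, 0, -0.12, 0, 1.2, 5.54, 0, 0, -0.24, 0, 2.4, 5.54, 0, 0, -0.36, 0, 3.6, 5.54, 0, 0, -0.48, 0, 4.8, 5.54, 0, 0, -0.6, 0, 6, 5.54, 0, 0, -0.72, 0, 7.2, 5.54, 0, 0, -0.84, 0, 8.2, 5.54, 0, 0, -0.96, 0, 8.8, 5.54, 0, 0, -1.05, 0, 9.03, 5.54, 0, 0, -1.1, 0, 9.03, 5.54, 0, 0, -1.1, 0, 9.03, 5.54, 0, 0, -1.1]
}}

```text
clock: 17.37
tcp_pos: [0.5521, 0.1527, 0.1486]
orientation: [-0.001, -0.051, 0.999, -0.0]
wrist_force: [0.1, -0.1, -0.9]
finger_gap: 0.047
grip_force: 36.6
```

```bash
python3 - <<'E'
from h import *
d=snap('wrist','w3');im=d['image']
cv2.imwrite('pics/m8.png',cv2.resize(im[0:240,160:480],(800,600),interpolation=cv2.INTER_CUBIC))
from orient import *
go(1.67,[.5532,.152,.15])
E
```

```text
rv [ 0.001 -0.002 -0.003] tz [-0.002 -0.001 -1.   ] shift [ 0.04 -0.01  0.06] [0.5522 0.1522 0.1486] [ 0.129  0.352 -0.125  1.095 -0.     0.027]
```

View pics/m8.png

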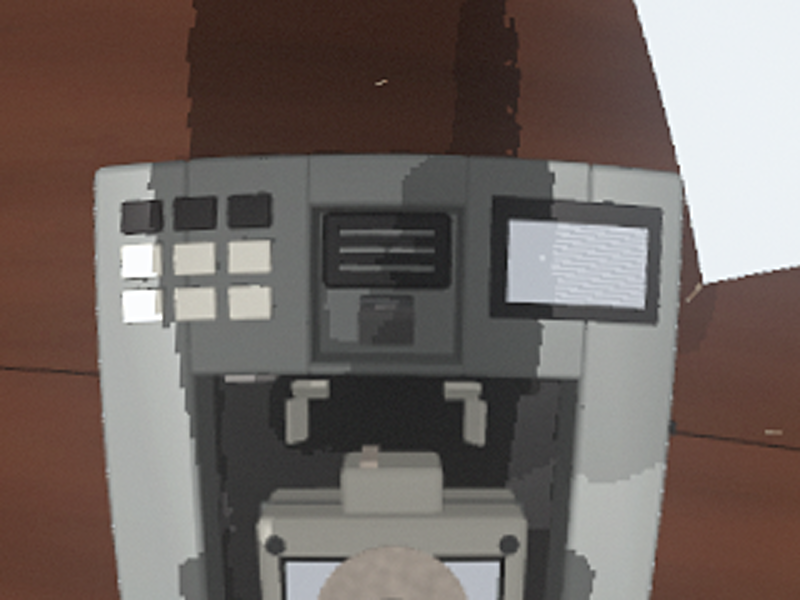

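The wrist view shows the button top at (387,250), the well's front corners at (192,375) and (580,375), and the front ribs at about (307,385) and (466,385). The held cassette's nose spans (343-441,455) and its front top corners are at (260,522) and (526,520).

```bash
python3 - <<'E'
from h import *
g=lambda x,y,z:wonz('w3',160+x/2.5,y/2.5,z)
a=.1;c,s=np.cos(a),np.sin(a)
def loc(p): d=p[:2]-[.5532,.152]; return np.array([c*d[0]+s*d[1],-s*d[0]+c*d[1]])*1000
for n,x,y,z in(('btnTL',323,213,.066),('btnTR',450,213,.066),('btnBR',450,287,.066),('btnBL',323,287,.066),('wellL',192,375,.056),('wellR',580,375,.056),('deckL',97,168,.056),('deckR',682,178,.056),('ribL',290,382,.042),('ribR',484,382,.042),('ribinL',308,440,.042),('ribinR',465,440,.042),
 ('noseL',343,455,.154),('noseR',441,455,.154),('casL',260,520,.157),('casR',526,520,.157)):
    p=g(x,y,z);print(n,p.round(4),loc(p).round(1))
E
```

```text
btnTL [0.4655 0.1253 0.066 ] [-89.9 -17.8]
btnTR [0.4619 0.1601 0.066 ] [-90.   17.1]
btnBR [0.4826 0.1624 0.066 ] [-69.2  17.4]
btnBL [0.4862 0.1273 0.066 ] [-69.1 -17.8]
wellL [0.516  0.0892 0.056 ] [-43.3 -58.8]
wellR [0.5039 0.2052 0.056 ] [-43.8  57.9]
deckL [0.4543 0.0541 0.056 ] [-108.2  -87.6]
deckR [0.4392 0.2292 0.056 ] [-105.7   88.2]
ribL [0.5178 0.1176 0.042 ] [-38.6 -30.7]
ribR [0.5115 0.1784 0.042 ] [-38.9  30.4]
ribinL [0.536  0.1248 0.042 ] [-19.8 -25.4]
ribinR [0.5308 0.1747 0.042 ] [-20.   24.9]
noseL [0.5112 0.1407 0.154 ] [-42.9  -7. ]
noseR [0.5095 0.1575 0.154 ] [-43.    9.8]
casL [0.5234 0.1275 0.157 ] [-32.  -21.4]
casR [0.5186 0.1733 0.157 ] [-32.3  24.7]
```

{"api": "apply_moves", "payload": {
  "moves": [0.07, -0.07, -0.6, 0, 0, 0, 0.07, -0.07, -1.4, 0, 0, 0, 0.07, -0.07, -2.2, 0, 0, 0, 0.07, -0.07, -2.9, 0, 0, 0, 0.07, -0.07, -3.4, 0, 0, 0, 0.07, -0.07, -3.65, 0, 0, 0, 0.07, -0.07, -3.75, 0, 0, 0, 0.07, -0.07, -3.85, 0, 0, 0, 0.07, -0.07, -3.95, 0, 0, 0, 0.07, -0.07, -3.95, 0, 0, 0]
}}

```text
clock: 18.25
tcp_pos: [0.5547, 0.1504, 0.0504]
orientation: [-0.0, -0.05, 0.999, -0.0]
wrist_force: [0.8, 0.1, -0.1]
finger_gap: 0.0471
grip_force: 36.6
```

{"api": "apply_moves", "payload": {
  "moves": [0, 0, -0.08, 0, 0, 0, 0, 0, -0.16, 0, 0, 0, 0, 0, -0.24, 0, 0, 0, 0, 0, -0.32, 0, 0, 0, 0, 0, -0.36, 0, 0, 0, 0, 0, -0.36, 0, 0, 0]
}}

```text
clock: 18.75
tcp_pos: [0.5542, 0.1507, 0.0415]
orientation: [-0.0, -0.05, 0.999, -0.0]
wrist_force: [-0.7, -1.1, 3.8]
finger_gap: 0.0467
grip_force: 37.2
```

{"api": "apply_moves", "payload": {
  "moves": [0, 0, 0.04, 0, 0, 0, 0, 0, 0.04, 0, 0, 0, 0, 0, 0.04, 0, 0, 0, 0, 0, 0.04, 0, 0, 0, 0, 0, 0.04, 0, 0, 0],
  "claw": 80
}}

```text
clock: 19.17
tcp_pos: [0.5542, 0.1506, 0.0418]
orientation: [-0.001, -0.05, 0.999, -0.0]
wrist_force: [0.1, 0.2, 0.2]
finger_gap: 0.0683
grip_force: 0.0
```

{"api": "apply_moves", "payload": {
  "moves": [0, 0, 0.5, 0, 0, 0, 0, 0, 1.2, 0, 0, 0, 0, 0, 2.4, 0, 0, 0, 0, 0, 3.6, 0, 0, 0, 0, 0, 4.2, 0, 0, 0, 0, 0, 4.2, 0, 0, 0]
}}

```text
clock: 19.67
tcp_pos: [0.5569, 0.151, 0.1513]
orientation: [0.003, -0.05, 0.999, 0.0]
wrist_force: [0.1, 1.0, 0.2]
finger_gap: 0.0681
grip_force: 0.0
```

```bash
python3 - <<'E'
from h import *
a=snap('wrist','w4')['image'][60:270,180:460];b=snap('side','d6')['image'][190:330,220:380]
cv2.imwrite('pics/m9.png',np.hstack([cv2.resize(a,(400,300)),cv2.resize(b,(400,300))]))
from orient import *
go(1.67,[.5532,.152,.15])
E
```

```text
rv [ 0.     0.    -0.001] tz [ 0. -0. -1.] shift [-0.06  0.05  0.11] [0.5546 0.1506 0.1473] [ 0.126  0.355 -0.125  1.092 -0.     0.026]
```

View pics/m9.png

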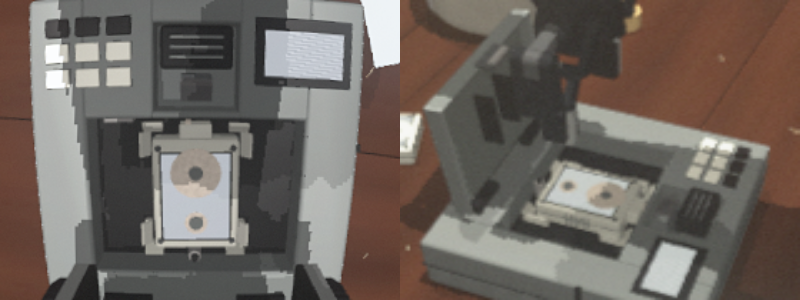

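The cassette is seated between the four ribs with its nose to the front, at wrist crop (196,195). The lid is open and the post is clear. Next I'll take the closed fingers over and behind the lid.

{"api": "apply_moves", "payload": {
  "moves": [0, 0, 1.5, 0, 0, 0, 0, 0, 3, 0, 0, 0, 0, 0, 4.2, 0, 0, 0, 0, 0, 4.3, 0, 0, 0, 1.2, 0.15, 4.3, 0, 0, 0, 2.4, 0.3, 4.3, 0, 0, 0, 3.5, 0.4, 4.3, 0, 0, 0, 4.2, 0.45, 4.3, 0, 0, 0, 4.2, 0.45, 4.3, 0, 0, 0, 4.2, 0.45, 4.3, 0, 0, 0, 4.2, 0.45, 3.2, 0, 0, 0, 4.2, 0.45, 2, 0, 0, 0, 4.2, 0.45, 1, 0, 0, 0, 4.2, 0.45, 0.5, 0, 0, 0, 4.2, 0.45, 0.5, 0, 0, 0, 4.2, 0.45, 0.5, 0, 0, 0],
  "claw": 0
}}

```text
clock: 21.1
tcp_pos: [0.6574, 0.1618, 0.1585]
orientation: [-0.002, -0.05, 0.999, -0.0]
wrist_force: [0.4, 0.6, 0.8]
finger_gap: 0.0
grip_force: 0.0
```

```bash
python3 - <<'E'
from orient import *
from scipy.interpolate import interp1d
go(1.67,[.658,.162,.16])
p=status.get_state()['tcp_pos'];a=.1;o=np.array([.554,.1518])
for t in np.r_[1.65,1.5:.1:8j,.02]:
    x=62-92*np.cos(t)+9.5*np.sin(t)+11; z=61+92*np.sin(t)+9.5*np.cos(t)+8
    w=np.array([o[0]+np.cos(a)*x/1e3,o[1]+np.sin(a)*x/1e3,z/1e3]);print(round(t,2),((w-p)/.025).round(2))
E
```

```text
rv [ 0.001 -0.004 -0.001] tz [-0.004 -0.001 -1.   ] shift [0.03 0.01 0.06] [0.6574 0.1618 0.1585] [ 0.123  0.547  0.205  1.233 -0.     0.023]
1.65 [-0.56 -0.04  0.06]
1.5 [-1.11 -0.1   0.12]
1.3 [-1.84 -0.17  0.07]
1.1 [-2.55 -0.24 -0.13]
0.9 [-3.21 -0.31 -0.46]
0.7 [-3.79 -0.36 -0.92]
0.5 [-4.26 -0.41 -1.48]
0.3 [-4.62 -0.45 -2.13]
0.1 [-4.83 -0.47 -2.84]
0.02 [-4.88 -0.47 -3.13]
```

{"api": "apply_moves", "payload": {
  "moves": [-0.56, -0.04, 0.06, 0, 0, 0, -1.1, -0.1, 0.1, 0, 0, 0, -1.5, -0.13, 0.1, 0, 0, 0, -1.84, -0.17, 0.07, 0, 0, 0, -2.2, -0.2, -0.03, 0, 0, 0, -2.55, -0.24, -0.13, 0, 0, 0, -2.9, -0.27, -0.3, 0, 0, 0, -3.21, -0.31, -0.46, 0, 0, 0, -3.5, -0.33, -0.7, 0, 0, 0, -3.79, -0.36, -0.92, 0, 0, 0, -4.03, -0.38, -1.2, 0, 0, 0, -4.26, -0.41, -1.48, 0, 0, 0, -4.45, -0.43, -1.8, 0, 0, 0, -4.62, -0.45, -2.13, 0, 0, 0, -4.74, -0.46, -2.5, 0, 0, 0, -4.83, -0.47, -2.84, 0, 0, 0, -4.83, -0.47, -2.84, 0, 0, 0]
}}

```text
clock: 22.52
tcp_pos: [0.5377, 0.1502, 0.087]
orientation: [-0.001, -0.05, 0.999, 0.0]
wrist_force: [-1.4, 1.7, 3.5]
finger_gap: -0.0003
grip_force: 1.4
```

{"api": "apply_moves", "payload": {
  "moves": [0, 0, -0.15, 0, 0, 0, 0, 0, -0.27, 0, 0, 0, 0, 0, -0.36, 0, 0, 0, 0, 0, -0.42, 0, 0, 0, 0, 0, -0.46, 0, 0, 0, 0, 0, -0.46, 0, 0, 0]
}}

```text
clock: 23.02
tcp_pos: [0.5377, 0.15, 0.0778]
orientation: [-0.001, -0.05, 0.999, -0.0]
wrist_force: [-6.2, -1.1, 13.1]
finger_gap: -0.0002
grip_force: 6.8
```

{"api": "apply_moves", "payload": {
  "moves": [0, 0, -0.08, 0, 0, 0, 0, 0, -0.08, 0, 0, 0]
}}

```text
clock: 23.18
tcp_pos: [0.5377, 0.15, 0.0771]
orientation: [-0.001, -0.05, 0.999, -0.0]
wrist_force: [-11.4, -0.4, 23.2]
finger_gap: 0.0002
grip_force: 11.7
```

{"api": "apply_moves", "payload": {
  "moves": [0, 0, 0.2, 0, 0, 0, 0, 0, 0.6, 0, 0, 0, 0, 0, 1.5, 0, 0, 0, -0.5, 0, 3, 0, 0, 0, -2, 0, 4.5, 0, 0, 0, -2.5, 0, 5.5, 0, 0, 0, -2.5, 0, 5.5, 0, 0, 0, -2.5, 0, 5.5, 0, 0, 0]
}}

```text
clock: 23.85
tcp_pos: [0.4771, 0.1503, 0.215]
orientation: [0.002, -0.05, 0.999, -0.0]
wrist_force: [0.3, 0.3, -0.4]
finger_gap: 0.0003
grip_force: 0.0
```

```bash
python3 - <<'E'
from h import *
a=snap('scene','s7')['image'][110:310,290:490];b=snap('side','d7')['image'][180:380,190:390]
cv2.imwrite('pics/m10.png',np.hstack([cv2.resize(i,(400,400)) for i in(a,b)]))
print(status.get_state()['qvel'].round(3))
E
```

```text
[-0.004  0.028 -0.013 -0.001  0.002  0.001]
```

View pics/m10.png

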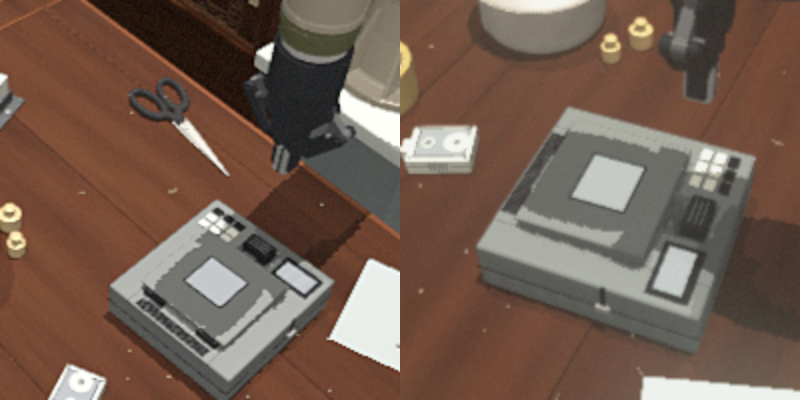

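The lid is shut and holding by itself at scene crop (215,285), the gripper is clear of everything, and the spent cassette is undisturbed. I'm handing in.

```bash
python3 -c "
from workcell import job
print(job.hand_in())"
```

```text
the job is handed in; nothing more can be done
None
```

The job is handed in at about 24 s on the robot clock: the taller cassette is in the bay with its nose to the front, the lid is pushed shut and stays down, the small and spent cassettes were not touched, and the judge returned no result.

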